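# Strip the spent washer and hold the inspection lamp at half shutter

## Task

The regulator housing on the turntable is due for its seat inspection: lift the spent copper washer off the seat boss in the housing's open top and drop it in the red reject box. Then draw the inspection lamp's sprung shutter open to half of its travel, so that half the beam rakes the bare seat, and finish while still holding it there against the spring: do not let go at the end. Leave the housing and all the other parts where they are.

Things in the scene. Friction and masses are not known exactly. Their poses are not given: they have to be found in the camera images.
- turntable: Cast iron turntable, 170 mm across and 50 mm high, fixed and locked; it stands on the black ridged rubber mat whose top is 4 mm above the work surface. Origin: centre of its underside, z up. The housing stands on it and the lamp stands some 230 mm from its axis, facing it.
- housing: Silver regulator housing, bonnet off, loose on the turntable, 0.95 kg, 128 mm over its two side ports (along its x). Round open bowl on top, 120 mm across, rim 68 mm above the origin; in its middle a seat boss 35 mm across rises to 78 mm, with a brass nozzle 20 mm across and 4 mm high on it. Origin: centre of its underside, z up. Must stay put.
- spent_washer: Spent sealing washer, dark tarnished copper ring, 42 mm outside, 26 mm inside, 5 mm thick, about 30 g. It lies flat on the housing's seat boss, around the brass nozzle, its rim overhanging the boss by about 3 mm all round (so the fingers can reach a few mm below it). Origin: centre of its underside, z up.
- reject_box: Red open plastic box, fixed, 110 mm (its x) by 140 mm (its y), 60 mm high, walls and floor 4 mm. Origin: centre of its underside, z up. It may stand at either of two places, exchanged with the blue box.
- reject_box_in (a point): Centre of the inner floor of the red reject box; same axes as the box.
- parts_box: Blue open plastic box for good parts, the same size as the red one, fixed. Not for the spent washer.
- lamp: Green inspection lamp, fixed, on a foot and column. Lamp house: own x -55 to +55 mm, y -45 to +105 mm, flat roof 186 mm above the origin. Origin: underside of the foot, straight below the light aperture; z up. The bright aperture and its shutter look along the lamp's own -x, to the turntable; the shutter opens along own +y. White scale on the roof's front edge: red line at half travel (y 30 mm).
- shutter (a joint): Travel of the sprung slide shutter in m: 0 closed, 0.060 fully open, 0.030 half. It slides along the lamp's own +y axis. A return spring always drives it shut, with about 3 N when closed, 10 N at half and 17 N fully open; let go, it slides shut. It starts closed.
- shutter_grip (a point): Centre of the shutter's orange upright grip, a block 24 mm along the slide (lamp's y), 14 mm across it (lamp's x), 36 mm high; it moves with the shutter. 208 mm above the lamp's origin, 61 mm from it along the lamp's -x. The grip stands free, from 4 to 40 mm above the roof, at the roof's front edge; white line on its top at its middle. Same axes as the lamp.
- bonnet: Black plastic bonnet lying by, 104 mm across, 68 mm high, loose; leave alone. Origin: centre of its underside.
- elbow: Brass outlet elbow lying by, legs 40 mm along its x and y, 32 mm thick, loose; leave alone. Origin: under its corner.
- new_washer: New bright copper washer lying on the mat, 42 mm across, 5 mm thick, loose; leave alone. Origin: centre of its underside.
- spanner: Steel spanner, 190 mm long, lying on the mat at the left, loose; leave alone.
- load_spring: Steel loading spring standing on the mat, 36 mm across, 56 mm high, loose; leave alone. Origin: centre of its underside.

How it is judged (in metres and radians):
On the way:
1. the spent washer has been dropped in the red reject box and let go (x of spent_washer in the frame of reject_box_in between -0.05 and 0.05 m and y of spent_washer in the frame of reject_box_in between -0.065 and 0.065 m and z of spent_washer in the frame of reject_box_in below 0.045 m and contact force between the fingers and spent_washer below 0.1 N and linear speed of spent_washer below 0.03 m/s), for 0.2 s.
At the end, for the whole second after the job is handed in: The program ends with the fingers holding the shutter against its spring (over 4 N) at half travel, 30 mm open within 5 mm; the spent washer lies at rest in the red reject box; the housing, on the turntable, and all other loose parts are within 20 mm of where they began (x of spent_washer in the frame of reject_box_in between -0.05 and 0.05 m and y of spent_washer in the frame of reject_box_in between -0.065 and 0.065 m and z of spent_washer in the frame of reject_box_in below 0.045 m and value of joint shutter between 0.025 and 0.035 m and contact force between the fingers and shutter above 4 N and linear speed of spent_washer below 0.02 m/s and contact force between the fingers and spent_washer below 0.1 N and z of housing in the frame of turntable above 0.045 m and distance of each of housing, bonnet, elbow, new_washer, spanner, load_spring from where it was at the start of the episode below 0.02 m); the arm keeps its last pose, push and grip.
It fails at once if the housing is pushed more than 20 mm out of its place (distance of housing from where it was at the start of the episode above 0.02 m).
It fails at once if the bonnet, elbow, new washer, spanner or loading spring is pushed more than 20 mm out of its place (distance of any of bonnet, elbow, new_washer, spanner, load_spring from where it was at the start of the episode above 0.02 m).
It also fails if it takes over 48 s, if anything falls off the work surface, if the arm or the gripper's body presses on something with over 40 N, if the wrist force passes 120 N, or if a joint passes its speed limit or range.

## Robot

A 6-joint arm with a two-finger parallel gripper is mounted at the origin on the work surface. World frame = base frame: x ahead of the robot, y to its left, z up, the work surface at z = 0. Lengths are in mm, angles in rad, forces in N, time in s.
With the tool pointing down it reaches from about 350 to 875 mm from the base axis. Payload 4.2 kg.
Tool frame: the origin (TCP) lies midway between the tips of the shut fingers; the grasp point (between the pads) lies 19 mm behind it; y points along the fingers, x is the direction in which the jaws open and shut, and the axes are right-handed (so a half turn about y gives the same grasp; the last joint's range is limited). The gripper opens to 85 mm and grips with 20 to 120 N. Pads are 22 mm wide; open, the fingers measure 114 mm over their backs; the gripper's body (76 mm by 85 mm) begins 54 mm behind the grasp point. The pads swing forward as they close: fully open they stand 13 mm farther back than shut.
Start: joints at [-0.929, 0.385, 0.008, 0, -1.194, -0.259], TCP at [233.463, -579.736, 231.312] pointing down, gripper open.
Joint ranges: [-3.14, 3.14], [-1.21, 2.06], [-1.07, 1.41], [-3.16, 2.05], [-2.99, -0.16], [-3.1, 3.1]. Speed limits (rad/s): [2.79, 2.79, 3.14, 3.14, 3.14, 3.14].

## Interface

Orientations are given as a unit quaternion [x, y, z, w].
In Python, from bench import read_state, get_image, job_done gives the robot as it stands.
- The arm moves only by the tool play_rows, never from a script. Its argument "series" is a list of rows, each a list of 7 numbers: the shift along the tool's x, y, z in m, then the turn, a rotation vector about the tool's x, y, z in rad, then the finger opening in m, from 0 to 0.0854. In form: [[x, y, z, wx, wy, wz, claw], ...]. A call has 1 to 10 rows; each row shifts and turns the pose as measured when the row begins, along the tool's axes as they then stand; what a row does not reach is not made up. A row lasts 1/10 s, in which the tool goes at most 50 mm and 8.59 degrees, less where a joint would pass 70% of its speed; a pose out of reach is approached as far as the arm can. A call with a gripper value outside its range is refused whole. The fingers move at their own pace and stop on an object; the grip force is fixed at half the most. Time passes only in rows, so rows that do not move let the fingers close. It gives the time, the measured TCP pose, the force and the opening at its end, in the units of the state.
- read_state(): the state, without advancing time (a new reading comes with each control period).
- get_image(name): name is "side" or "top" or "wrist"; returns a dict with "color" (400x640x3 uint8, red, green, blue), "intrinsics" (3x3 intrinsics, pixels), "D" ([k1, k2, p1, p2, k3] as OpenCV has them; the pictures are not rectified), "origin" and "orientation" of the camera in the world. Camera axes: x right, y down, z forward; pixel columns grow to the right and rows downward; lengths in mm; the calibration is good to about 2 mm. A picture is of the moment at which its call begins. There is no depth.
- job_done(): hands the job in, once; it reports no verdict.
The state is a dict: "clock": time; "joints": joint angles; "joint_vel": joint speeds; "joint_efforts": joint torques, N m; "position": TCP position; "ee_rot": TCP orientation; "contact_force": force on the tool from outside, world axes, zero at the start; "wrist_torque": the same for the moment, N m; "gripper_width": finger opening in mm.
Only numpy, scipy, OpenCV 4.12 (cv2) and the standard library are available. Lean on these libraries where they do the work, as an engineer would, in place of code of your own. Each camera call takes 0.05 s, during which the arm holds its last target. There are 200 camera calls.

## Working session

There is one attempt and no reset: what is moved stays moved. The work goes in short steps, Python scripts to look and compute and a tool call to move; the robot and the scene stay as the last step left them, time stands still between calls to the robot, and variables do not carry over. Pictures are saved under pics/ and viewed, about 8 in all and at most 12, crops included, and the job is handed in when it is done.

Besides the shell and the picture viewer there is one more tool, called after "Request:" by a JSON object that holds its "api" and its "payload". play_rows: Moves the arm, as the interface text tells. Its arguments: {"type":"object","properties":{"series":{"type":"array","items":{"type":"array","items":{"type":"number"}}}},"required":["series"]}

```bash
mkdir -p pics; ls
cat > h.py <<'E'
import numpy as np, cv2
from scipy.spatial.transform import Rotation as R
from bench import read_state, get_image, job_done
def snap(n,f=None):
    m=get_image(n)
    if f: cv2.imwrite('pics/'+f,m['color'][:,:,::-1])
    return m
def rot(o):
    o=np.array(o,float); return o if o.shape==(3,3) else R.from_quat(o).as_matrix()
def ray(m,uv):
    uv=np.array(uv,float).reshape(-1,1,2)
    p=cv2.undistortPoints(uv,np.array(m['intrinsics'],float),np.array(m['D'],float)).reshape(-1,2)
    d=np.c_[p,np.ones(len(p))]@rot(m['orientation']).T
    return np.array(m['origin'],float),d/np.linalg.norm(d,axis=1)[:,None]
def onz(m,uv,z):
    o,d=ray(m,uv); return o+d*((z-o[2])/d[:,2])[:,None]
def tri(m1,p1,m2,p2):
    o1,a=ray(m1,p1);o2,b=ray(m2,p2);a=a[0];b=b[0]
    s=np.linalg.lstsq(np.c_[a,-b],o2-o1,rcond=None)[0]
    x,y=o1+s[0]*a,o2+s[1]*b
    return (x+y)/2,np.linalg.norm(x-y)
E
python3 - <<'E'
from h import *
import pickle
M={}
for n in('side','top'):
    M[n]=snap(n,n+'0.png'); print(n,np.round(M[n]['origin']),np.round(M[n]['orientation'],3).tolist(),M[n]['intrinsics'],M[n]['D'])
pickle.dump(M,open('m0.pkl','wb'))
print(read_state())
E
```

```text
pics
side [  4. 694. 795.] [-0.287, 0.852, -0.412, 0.145] [[381.04514752   0.         316.07998786]
 [  0.         381.04514752 198.53705183]
 [  0.           0.           1.        ]] [0.00044806 0.         0.         0.         0.        ]
top [ 348.   60. 1448.] [-0.705, 0.706, -0.056, 0.046] [[501.19468164   0.         319.0375528 ]
 [  0.         501.19468164 201.70512211]
 [  0.           0.           1.        ]] [-0.13102763  0.          0.          0.          0.        ]
{'clock': 0.1, 'joints': array([-9.29374936e-01,  3.85483650e-01,  6.76731312e-03, -4.17550633e-04,
       -1.19402322e+00, -2.58631225e-01]), 'joint_vel': array([ 9.70826571e-04, -2.16958940e-03,  4.09280240e-03, -5.30013497e-04,
        5.60639303e-04, -7.68698399e-06]), 'joint_efforts': array([-6.30029353e-04, -3.93318880e+01,  1.88929743e+01,  4.19793829e+00,
       -2.60156616e-03,  9.93061718e-06]), 'position': array([ 233.27705304, -579.26875429,  230.3330528 ]), 'ee_rot': array([ 0.39519689,  0.58630918, -0.58559779, -0.39640408]), 'contact_force': array([0.38141197, 0.65672556, 0.42508471]), 'wrist_torque': array([-0.04650002, -0.02923404, -0.02638017]), 'gripper_width': 84.96195793510138}
```

View pics/top0.png

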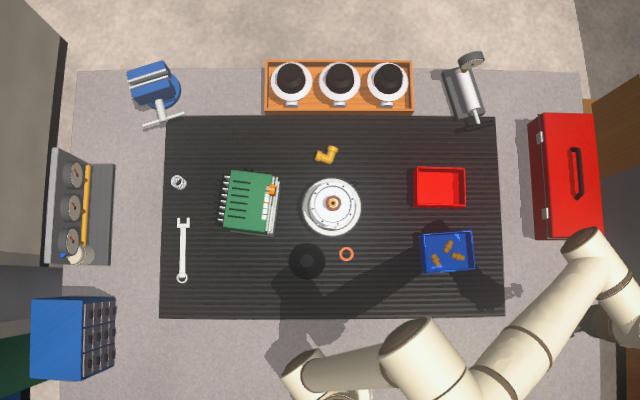

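View pics/side0.png

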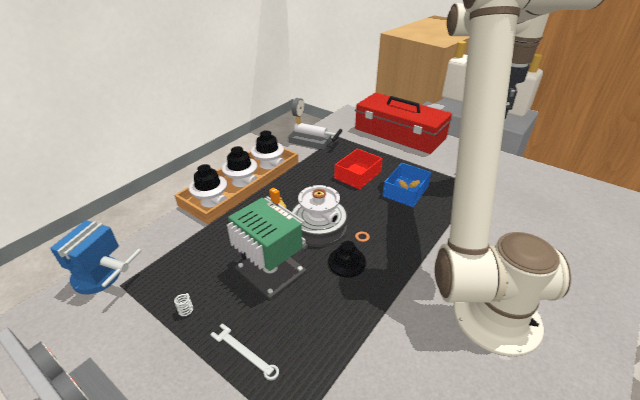

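Top view: the housing is at about (332,205) with the washer in its centre, the red box at (440,187), the blue box at (447,252), the green lamp at (250,202) with its orange grip at (271,190), and the bonnet, elbow and new washer around the housing. The side view shows the same layout, with the washer at (319,194) and the grip at (275,197).

Run:
```python
from h import *
import pickle
M=pickle.load(open('m0.pkl','rb'))
def cc(m,lo,hi,box):
    h=cv2.cvtColor(m['color'],cv2.COLOR_RGB2HSV); k=cv2.inRange(h,lo,hi)
    z=np.zeros_like(k); x0,y0,x1,y1=box; z[y0:y1,x0:x1]=k[y0:y1,x0:x1]
    n,l,s,c=cv2.connectedComponentsWithStats(z); 
    if n<2: print('none');return None,None
    i=1+np.argmax(s[1:,4]); print(s[i],c[i].round(1)); return c[i],(l==i).astype(np.uint8)
T,S=M['top'],M['side']
print('washer');a,_=cc(T,(3,70,30),(25,255,255),(320,192,346,216)); b,_=cc(S,(3,70,30),(25,255,255),(308,185,330,203)); print(tri(T,a,S,b))
print('grip');a,_=cc(T,(3,150,120),(16,255,255),(260,178,285,202)); b,_=cc(S,(3,150,120),(16,255,255),(265,185,284,215)); print(tri(T,a,S,b))
print('red');c,k=cc(T,(0,150,60),(8,255,255),(405,155,475,215))
cn=max(cv2.findContours(k,0,1)[0],key=cv2.contourArea); bx=cv2.boxPoints(cv2.minAreaRect(cn)); print(onz(T,bx,64).round(), onz(T,bx,64).mean(0))
print('green');c,k=cc(T,(50,60,30),(90,255,255),(215,160,285,240))
cn=max(cv2.findContours(k,0,1)[0],key=cv2.contourArea); r=cv2.minAreaRect(cn);bx=cv2.boxPoints(r); print(r,onz(T,bx,190).round())
s=read_state();print(rot(s['ee_rot']).round(2))
m=get_image('wrist');Rm=rot(s['ee_rot']);print('wristcam in tool',(Rm.T@(np.array(m['origin'])-s['position'])).round(), (Rm.T@rot(m['orientation'])).round(2),m['intrinsics'])
big=np.hstack([cv2.resize(T['color'][165:240,210:350],None,fx=4,fy=4,interpolation=cv2.INTER_CUBIC)])
cv2.imwrite('pics/c1.png',big[:,:,::-1])
```

```text
washer
[326 196  15  15 142] [332.3 202.8]
[313 189  13   9  95] [318.9 192.9]
(array([533.5513759 ,   5.21528214, 133.3752667 ]), np.float64(2.690586466164098))
grip
[269 190   6   6  26] [271.7 192.2]
[269 188  11  16 106] [274.5 196.1]
(array([551.50980497, 161.25077013, 210.30194469]), np.float64(2.1024846541253894))
red
[ 413  166   53   43 2143] [438.8 186.8]
[[ 650. -227.   64.]
 [ 651. -378.   64.]
 [ 529. -373.   64.]
 [ 530. -223.   64.]] [ 589.89575464 -300.40635598   64.        ]
green
[ 223  170   50   64 2317] [246.  201.3]
((247.63848876953125, 201.39230346679688), (44.28040313720703, 60.40491485595703), 7.125016689300537) [[461. 287. 190.]
 [615. 272. 190.]
 [601. 159. 190.]
 [447. 176. 190.]]
[[-0.37 -0.   -0.93]
 [ 0.93  0.   -0.37]
 [ 0.   -1.    0.  ]]
wristcam in tool [  -1. -143.   68.] [[ 1.    0.   -0.  ]
 [ 0.   -0.27  0.96]
 [ 0.   -0.96 -0.27]] [[360.61971201   0.         319.65292322]
 [  0.         360.61971201 204.27733573]
 [  0.           0.           1.        ]]
```

View pics/c1.png

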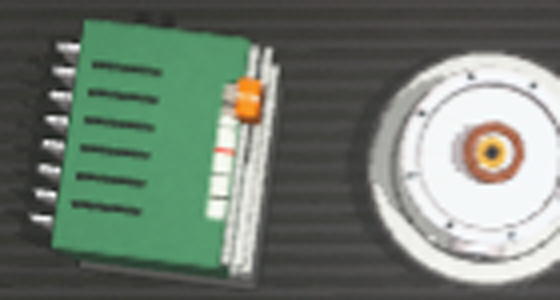

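The washer is at about (533,5,133) and the grip at (551,161,210). The lamp opens along about (-0.994,0.11), and the red box is centred near (590,-300). I'll set the tool's x along the opening direction for both jobs, so the first move is a turn with some lift.

Request:
{"api": "play_rows", "payload": {"series": [[0,-0.006,0,0,-0.14,0,0.0854],[0,-0.006,0,0,-0.14,0,0.0854],[0,-0.006,0,0,-0.14,0,0.0854],[0,-0.006,0,0,-0.14,0,0.0854],[0,-0.006,0,0,-0.14,0,0.0854],[0,-0.006,0,0,-0.14,0,0.0854],[0,-0.006,0,0,-0.14,0,0.0854],[0,-0.006,0,0,-0.14,0,0.0854]]}}

```text
clock: 0.95
position: [232.4, -577.2, 274.7]
ee_rot: [0.006, 0.711, -0.703, -0.01]
contact_force: [0.6, 0.2, 0.4]
gripper_width: 85.3
```

```bash
cat >> h.py <<'E'
def go(target,xdir=None):
    s=read_state(); r=rot(s['ee_rot']); d=r.T@(np.array(target)-s['position'])
    print('clock',round(s['clock'],2),'pos',s['position'].round(1),'delta tool mm',d.round(1),'w',round(float(s['gripper_width']),1),'F',s['contact_force'].round(1))
    x=r[:,0]; print('x angle',np.degrees(np.arctan2(x[1],x[0])).round(1))
    # rotation to make y down and x along xdir
    if xdir is not None:
        X=np.array([*xdir,0.])/np.linalg.norm(xdir);Y=np.array([0,0,-1.]);G=np.c_[X,Y,np.cross(X,Y)]
        print('rotvec tool',R.from_matrix(r.T@G).as_rotvec().round(3))
E
python3 -c "
from h import *
go([533,-25,290],(-.994,.11))"
```

```text
clock 0.95 pos [ 232.4 -577.2  274.7] delta tool mm [-287.4  -10.4 -559.2] w 85.3 F [0.6 0.2 0.4]
x angle 178.7
rotvec tool [0.011 0.087 0.006]
```

Request:
{"api": "play_rows", "payload": {"series": [[-0.0205,-0.001,-0.04,0,0.01,0,0.0854],[-0.0205,-0.001,-0.04,0,0.01,0,0.0854],[-0.0205,-0.001,-0.04,0,0.01,0,0.0854],[-0.0205,-0.001,-0.04,0,0.01,0,0.0854],[-0.0205,-0.001,-0.04,0,0.01,0,0.0854],[-0.0205,-0.001,-0.04,0,0.01,0,0.0854],[-0.0205,-0.001,-0.04,0,0.01,0,0.0854],[-0.0205,-0.001,-0.04,0,0.01,0,0.0854],[-0.0205,-0.001,-0.04,0,0,0,0.0854],[-0.0205,-0.001,-0.04,0,0,0,0.0854]]}}

```text
clock: 1.95
position: [468.4, -182.0, 285.2]
ee_rot: [0.037, 0.711, -0.701, -0.044]
contact_force: [1.0, -0.2, -0.1]
gripper_width: 85.3
```

```bash
python3 -c "
from h import *
go([533,-25,250],(-.994,.11))"
```

```text
clock 1.95 pos [ 468.4 -182.   285.2] delta tool mm [ -46.6   37.  -162.9] w 85.3 F [ 1.  -0.2 -0.1]
x angle 173.4
rotvec tool [ 0.014 -0.005  0.01 ]
```

Request:
{"api": "play_rows", "payload": {"series": [[-0.0115,0.009,-0.04,0,0,0,0.0854],[-0.0115,0.009,-0.04,0,0,0,0.0854],[-0.0115,0.009,-0.04,0,0,0,0.0854],[-0.0115,0.009,-0.04,0.014,0,0.01,0.0854],[0,0,0,0,0,0,0.0854]]}}

```text
clock: 2.45
position: [535.8, -16.7, 249.1]
ee_rot: [-0.039, -0.706, 0.706, 0.038]
contact_force: [-0.2, -0.3, -0.5]
gripper_width: 85.2
```

Run:
```python
from h import *
import pickle
go([533.5,5,190],(-.994,.11))
m=snap('wrist','w1.png'); pickle.dump(m,open('w1.pkl','wb')); print(m['origin'])
```

```text
clock 2.45 pos [535.8 -16.7 249.1] delta tool mm [  4.8  59.  -21.4] w 85.2 F [-0.2 -0.3 -0.5]
x angle 173.8
rotvec tool [-0.001  0.001 -0.001]
[528.47104942 -84.58998682 392.02639595]
```

View pics/w1.png

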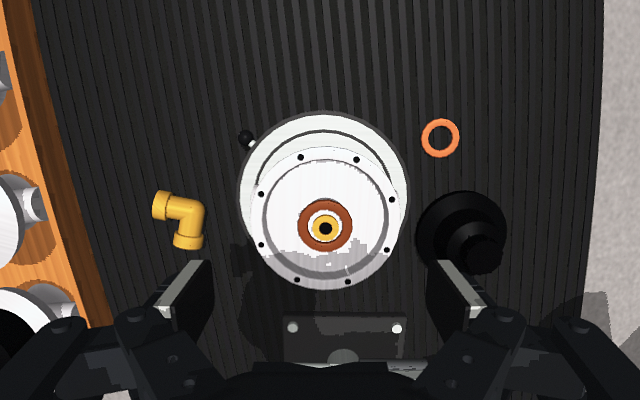

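The wrist view shows the washer ring at (325,226) around the brass nozzle. The open fingertips are at (190,270) and (445,270), with the elbow, bonnet and new washer well clear.

```bash
cat >> h.py <<'E'
def washer(m,box):
    h=cv2.cvtColor(m['color'],cv2.COLOR_RGB2HSV); k=cv2.inRange(h,(3,100,40),(14,255,190))
    z=np.zeros_like(k); x0,y0,x1,y1=box; z[y0:y1,x0:x1]=k[y0:y1,x0:x1]
    n,l,s,c=cv2.connectedComponentsWithStats(z); i=1+np.argmax(s[1:,4])
    e=cv2.fitEllipse(cv2.convexHull(np.argwhere(l==i)[:,::-1].astype(np.float32))); print(s[i],e); return e[0]
E
python3 - <<'E'
from h import *
import pickle
m=pickle.load(open('w1.pkl','rb')); M=pickle.load(open('m0.pkl','rb'))
p=washer(m,(285,185,365,265)); q=washer(M['top'],(320,190,346,216))
print(onz(m,[p],137),onz(M['top'],[q],137),tri(m,p,M['top'],q), tri(m,p,M['side'],(318.9,192.9)))
go([533,5,170])
E
```

```text
[ 298  200   54   52 1329] ((324.563720703125, 225.18643188476562), (51.919677734375, 54.214988708496094), 89.30976104736328)
[326 196  15  14  70] ((332.9154968261719, 202.74044799804688), (13.831829071044922, 14.273807525634766), 76.48963928222656)
[[534.60925823   1.68904656 137.        ]] [[534.37753059   4.5828785  137.        ]] (array([535.08001943,   4.19158792, 129.91609459]), np.float64(0.6315644563604945)) (array([534.16182253,   3.05424786, 131.9042571 ]), np.float64(1.322630549292152))
clock 2.5 pos [535.4 -18.3 249.7] delta tool mm [  5.   79.7 -23. ] w 85.8 F [ 0.1 -0.2  0.4]
x angle 173.7
```

Request:
{"api": "play_rows", "payload": {"series": [[0.001,0.02,-0.006,0,0,0,0.0854],[0.001,0.02,-0.006,0,0,0,0.0854],[0.001,0.02,-0.005,0,0,0,0.0854],[0.001,0.02,-0.004,0,0,0,0.0854],[0,0,0,0,0,0,0.0854]]}}

```text
clock: 3.0
position: [533.2, 0.4, 168.8]
ee_rot: [-0.041, -0.706, 0.706, 0.039]
contact_force: [0.1, 0.1, -1.3]
gripper_width: 85.3
```

Run:
```python
from h import *
import pickle
m=snap('wrist','w2.png'); a=pickle.load(open('w1.pkl','rb'))
p=washer(m,(260,200,400,340)); q=washer(a,(285,185,365,265))
print(onz(m,[p],137),tri(m,p,a,q))
go([534.5,2.5,118],(-.994,.11))
```

```text
[ 280  207   78   75 2758] ((318.3399658203125, 243.88323974609375), (74.25770568847656, 77.95118713378906), 92.3088607788086)
[ 298  200   54   52 1329] ((324.563720703125, 225.18643188476562), (51.919677734375, 54.214988708496094), 89.30976104736328)
[[534.42148818   1.49969402 137.        ]] (array([534.67199761,   3.09302956, 132.90910765]), np.float64(0.08109383450859757))
clock 3.05 pos [5.344e+02 3.000e-01 1.705e+02] delta tool mm [ 0.5 52.5 -2.2] w 85.3 F [0.6 0.2 0.1]
x angle 173.5
rotvec tool [ 0.    -0.003 -0.007]
```

View pics/w2.png

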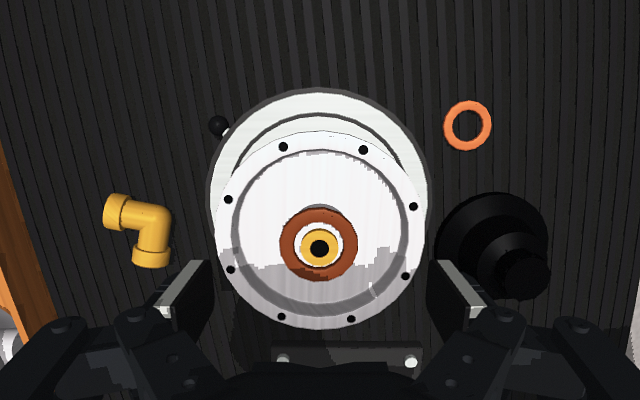

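The washer is now at (318,244), giving (534.6,2.5) and a height of about 133, so the tool is centred over it. The bowl is only about 90 mm wide inside, so I'll narrow the jaws to 54 mm before going in.

Request:
{"api": "play_rows", "payload": {"series": [[0,0,-0.001,0,0,0,0.054],[0,0.007,-0.001,0,0,0,0.054],[0,0.01,0,0,0,0,0.054],[0,0.01,0,0,0,0,0.054],[0,0.01,0,0,0,0,0.054],[0,0.008,0,0,0,0,0.054],[0,0.005,0,0,0,0,0.054],[0,0,0,0,0,0,0.054]]}}

```text
clock: 3.85
position: [537.1, 0.9, 119.9]
ee_rot: [0.045, 0.706, -0.706, -0.036]
contact_force: [-0.4, -0.5, 0.8]
gripper_width: 53.8
```

Run:
```python
from h import *
go([534.5,2.5,119],(-.994,.11))
m=snap('wrist','w3.png')
```

```text
clock 3.85 pos [537.1   0.9 119.9] delta tool mm [ 2.8  0.9 -1.3] w 53.8 F [-0.4 -0.5  0.8]
x angle 173.4
rotvec tool [ 0.002 -0.005 -0.012]
```

View pics/w3.png

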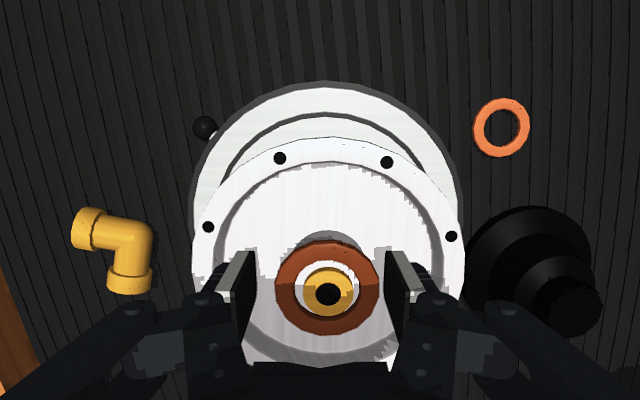

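The jaws straddle the washer, which spans columns 275–379 between pads at 252 and 385. It sits about 3 mm to the right, so I'll shift, close and lift a little.

Request:
{"api": "play_rows", "payload": {"series": [[0.003,0.001,-0.001,0,0,0,0.054],[0,0,0,0,0,0,0.048],[0,0,0,0,0,0,0.03],[0,0,0,0,0,0,0.03],[0,0,0,0,0,0,0.03],[0,0,0,0,0,0,0.03]]}}

```text
clock: 4.5
position: [535.4, 2.8, 121.1]
ee_rot: [0.046, 0.707, -0.705, -0.034]
contact_force: [-0.3, 0.0, -0.0]
gripper_width: 38.7
```

Run:
```python
from h import *
go([534.5,2.5,119],(-.994,.11))
m=snap('wrist','w4.png')
```

```text
clock 4.5 pos [535.4   2.8 121.1] delta tool mm [0.9 2.1 0.4] w 38.7 F [-0.3  0.  -0. ]
x angle 173.4
rotvec tool [ 0.003 -0.004 -0.017]
```

View pics/w4.png

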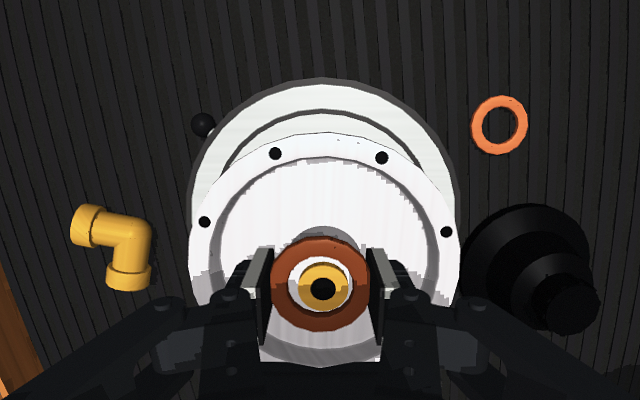

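The pads touch the ring on both sides (columns 270 and 372) and the fingers have stopped. Lifting.

Request:
{"api": "play_rows", "payload": {"series": [[0,-0.005,0,0,0,0,0.03],[0,-0.01,0,0,0,0,0.03],[0,-0.02,0,0,0,0,0.03],[0,-0.03,0,0,0,0,0.03],[0,-0.03,0,0,0,0,0.03],[0,-0.03,0,0,0,0,0.03],[0,0,0,0,0,0,0.03]]}}

```text
clock: 5.25
position: [533.2, 2.1, 254.5]
ee_rot: [0.047, 0.706, -0.706, -0.034]
contact_force: [1.2, -0.4, -0.2]
gripper_width: 38.3
```

Run:
```python
from h import *
go([590,-300,200],(-.994,.11))
m=snap('wrist','w5.png')
```

```text
clock 5.25 pos [533.2   2.1 254.5] delta tool mm [-89.9  55.5 293.7] w 38.3 F [ 1.2 -0.4 -0.2]
x angle 173.4
rotvec tool [ 0.002 -0.004 -0.017]
```

View pics/w5.png

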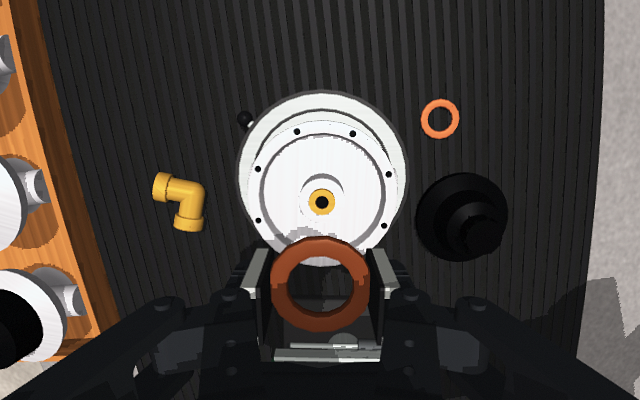

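The washer is in the jaws and the nozzle is bare on the boss. Carrying it to the red box.

Request:
{"api": "play_rows", "payload": {"series": [[-0.0115,0.004,0.037,0,0,0,0.03],[-0.0115,0.004,0.037,0,0,0,0.03],[-0.0115,0.004,0.037,0,0,0,0.03],[-0.0115,0.004,0.037,0,0,0,0.03],[-0.0115,0.004,0.037,0,0,0,0.03],[-0.0115,0.004,0.037,0,0,0,0.03],[-0.0115,0.004,0.037,0,0,0,0.03],[-0.0075,0.01,0.03,0,0,0,0.03],[0,0.005,0,0,0,0,0.03]]}}

```text
clock: 6.2
position: [585.5, -303.8, 201.6]
ee_rot: [0.04, 0.708, -0.704, -0.038]
contact_force: [-1.8, 0.6, -0.4]
gripper_width: 38.6
```

Run:
```python
from h import *
import pickle
go([590,-300,100],(-1,.0))
m=snap('wrist','w6.png')
h=cv2.cvtColor(m['color'],cv2.COLOR_RGB2HSV);k=cv2.inRange(h,(0,200,60),(4,255,255))
n,l,s,c=cv2.connectedComponentsWithStats(k); i=1+np.argmax(s[1:,4]); print(s[i])
ys,xs=np.where(l==i); 
# left/right/top bounds on rim plane
for u in((s[i][0],np.median(ys[xs==s[i][0]])),(s[i][0]+s[i][2],np.median(ys[xs==s[i][0]+s[i][2]-1])),(np.median(xs[ys==s[i][1]]),s[i][1]),(np.median(xs[ys==ys.max()]),ys.max())): print(u,onz(m,[u],64).round(),onz(m,[u],4).round())
T=pickle.load(open('m0.pkl','rb'))['top']['color'];print(T[187,440],T[170,430])
```

```text
clock 6.2 pos [ 585.5 -303.8  201.6] delta tool mm [ -3.8 101.7  -3.6] w 38.6 F [-1.8  0.6 -0.4]
x angle 173.7
rotvec tool [ 0.006 -0.111 -0.003]
[ 234   94  145  165 7420]
(np.int32(234), np.float64(105.0)) [[ 643. -379.   64.]] [[ 657. -380.    4.]]
(np.int32(379), np.float64(243.0)) [[ 542. -255.   64.]] [[ 534. -230.    4.]]
(np.float64(370.5), np.int32(94)) [[ 540. -375.   64.]] [[ 532. -376.    4.]]
(np.float64(365.0), np.int64(258)) [[ 554. -243.   64.]] [[ 549. -215.    4.]]
[247  44  33] [130  28  24]
```

View pics/w6.png

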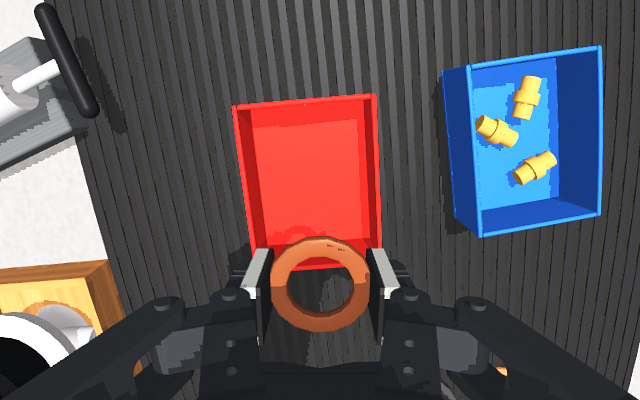

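The red box rim corners are at (236,105) and (376,95), which puts its centre near (590,-306), below the held washer. I'll descend to just above the rim and release.

Request:
{"api": "play_rows", "payload": {"series": [[-0.002,0.02,0,0,0,0,0.03],[-0.002,0.03,0,0,0,0,0.03],[0,0.03,0.001,0,0,0,0.03],[0,0.03,0.001,0,0,0,0.03],[0,0.022,0,0,0,0,0.03],[0,0,0,0,0,0,0.03],[0,0,0,0,0,0,0.06],[0,0,0,0,0,0,0.06],[0,0,0,0,0,0,0.06]]}}

```text
clock: 7.15
position: [589.6, -296.8, 68.2]
ee_rot: [0.037, 0.709, -0.704, -0.035]
contact_force: [0.7, -0.2, -0.2]
gripper_width: 60.1
```

Run:
```python
from h import *
go([551.5,161,300],(-.994,.11))
m=snap('wrist','w7.png')
```

```text
clock 7.15 pos [ 589.6 -296.8   68.2] delta tool mm [  84.3 -228.9 -453.1] w 60.1 F [ 0.7 -0.2 -0.2]
x angle 174.1
rotvec tool [ 0.007  0.008 -0.002]
```

Request:
{"api": "play_rows", "payload": {"series": [[0,-0.02,0,0,0,0,0.06],[0,-0.04,0,0,0,0,0.06],[0,-0.04,0,0,0,0,0.06],[0,-0.04,0,0,0,0,0.06],[0,-0.04,0,0,0,0,0.06],[0,-0.04,0,0,0,0,0.06]]}}

```text
clock: 7.8
position: [586.4, -297.7, 295.8]
ee_rot: [0.036, 0.709, -0.703, -0.037]
contact_force: [1.1, -0.4, -0.8]
gripper_width: 60.2
```

Run:
```python
from h import *
go([551.5,141,300],(-.994,.11))
m=snap('wrist','w7.png')
```

```text
clock 7.8 pos [ 586.4 -297.7  295.8] delta tool mm [ 8.020e+01 -4.000e-01 -4.328e+02] w 60.2 F [ 1.1 -0.4 -0.8]
x angle 174.0
rotvec tool [0.009 0.006 0.002]
```

View pics/w7.png

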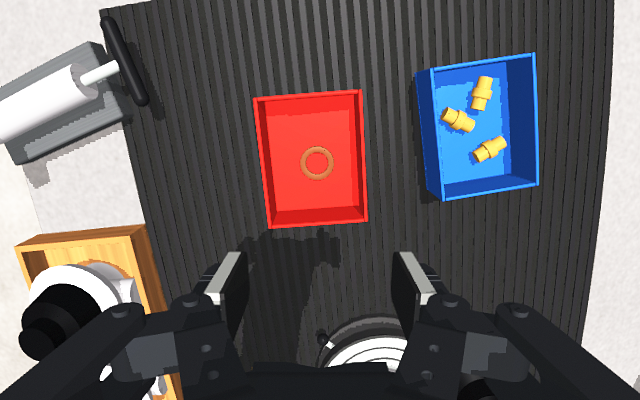

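The washer lies flat in the red box at (317,163), well inside the walls. Now to the shutter grip.

Request:
{"api": "play_rows", "payload": {"series": [[0.0075,0,-0.04,0,0,0,0.06],[0.0075,0,-0.04,0,0,0,0.06],[0.0075,0,-0.04,0,0,0,0.06],[0.0075,0,-0.04,0,0,0,0.06],[0.0075,0,-0.04,0,0,0,0.06],[0.0075,0,-0.04,0,0,0,0.06],[0.0075,0,-0.04,0,0,0,0.06],[0.0075,0,-0.04,0,0,0,0.06],[0.0075,0,-0.035,0,0,0,0.06],[0,0,-0.01,0,0,0,0.06]]}}

```text
clock: 8.85
position: [560.6, 80.1, 319.8]
ee_rot: [0.055, 0.707, -0.704, -0.023]
contact_force: [0.0, -0.2, 0.0]
gripper_width: 60.0
```

Run:
```python
from h import *
import pickle
go([551.5,161,270],(-.994,.11))
m=snap('wrist','w8.png'); pickle.dump(m,open('w8.pkl','wb'))
h=cv2.cvtColor(m['color'],cv2.COLOR_RGB2HSV);k=cv2.inRange(h,(3,190,120),(20,255,255))
n,l,s,c=cv2.connectedComponentsWithStats(k)
for i in range(1,n):
    if s[i][4]>60: print(s[i],c[i].round(1),onz(m,[c[i]],212).round(1))
```

```text
clock 8.85 pos [560.6  80.1 319.8] delta tool mm [ 20.1  49.5 -79.1] w 60.0 F [ 0.  -0.2  0. ]
x angle 173.7
rotvec tool [ 0.007 -0.    -0.045]
[328 301  32  17 470] [343.5 309.3] [[556.5 168.8 212. ]]
```

View pics/w8.png

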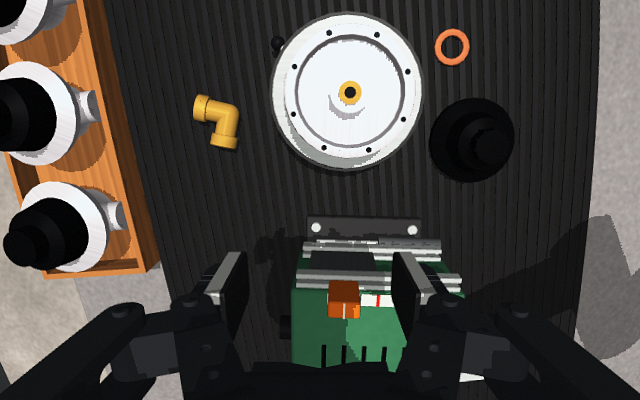

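The grip's bright top face is at (343.5,309.5) with its front face above it, and the white scale with the red half line is at (378,300) to its right. The fingers are still short of it.

Run:
```python
from h import *
import pickle
m=pickle.load(open('w8.pkl','rb'));M=pickle.load(open('m0.pkl','rb'))
print('top',onz(m,[(343.5,309.5)],231))
h=cv2.cvtColor(m['color'],cv2.COLOR_RGB2HSV);k=cv2.inRange(h,(3,190,70),(20,255,255))[275:325,320:370]
ys,xs=np.where(k);print('whole',xs.min()+320,xs.max()+320,ys.min()+275,ys.max()+275)
p=(xs.mean()+320,ys.mean()+275);print(p)
print(tri(m,p,M['top'],(271.7,192.2)),tri(m,p,M['side'],(274.5,196.1)))
# white scale on roof + red mark
hh=h; w=cv2.inRange(hh[292:310,360:400],(0,0,200),(179,60,255)); a=np.argwhere(w)[:,::-1]+[360,292]; print(len(a),a.min(0),a.max(0))
r=cv2.inRange(hh[292:310,360:400],(0,150,120),(6,255,255))|cv2.inRange(hh[292:310,360:400],(172,150,120),(179,255,255)); b=np.argwhere(r)[:,::-1]+[360,292]; print(len(b),b.mean(0),onz(m,[b.mean(0)],190))
# red line in the top view
hT=cv2.cvtColor(M['top']['color'],cv2.COLOR_RGB2HSV)
# lamp-roof left edge direction from green side
P=onz(m,[(297,288),(460,292)],190);d=P[1]-P[0];print('rail dir',d/np.linalg.norm(d))
```

```text
top [[555.78024723 157.06158474 231.        ]]
whole 328 359 281 317
(np.float64(343.4908424908425), np.float64(299.04212454212455))
(array([553.56180071, 161.51909703, 207.42372772]), np.float64(4.776444554019688)) (array([554.88934268, 160.73203715, 208.87708161]), np.float64(2.22115975476346))
312 [361 294] [393 306]
31 [377.64516129 300.25806452] [[527.69898531 176.36092661 190.        ]]
rail dir [-0.99292189  0.11876919  0.        ]
```

Request:
{"api": "play_rows", "payload": {"series": [[0.002,0,-0.02,0,0,-0.02,0.06],[0.003,0,-0.025,0,0,-0.02,0.06],[0.003,0.01,-0.025,0,0,0,0.06],[0.003,0.02,-0.008,0,0,0,0.06],[0,0.015,0,0,0,0,0.06],[0,0,0,0,0,0,0.06]]}}

```text
clock: 9.5
position: [561.0, 156.9, 278.1]
ee_rot: [0.045, 0.709, -0.702, -0.037]
contact_force: [0.0, -0.5, 0.9]
gripper_width: 60.3
```

Run:
```python
from h import *
go([554.5,159,198],(-.993,.117))
m=snap('wrist','w9.png')
h=cv2.cvtColor(m['color'],cv2.COLOR_RGB2HSV);k=cv2.inRange(h,(3,190,70),(20,255,255));k[:240]=0
n,l,s,c=cv2.connectedComponentsWithStats(k)
for i in range(1,n):
    if s[i][4]>60: print(s[i],c[i].round(1),onz(m,[c[i]],220).round(1))
```

```text
clock 9.5 pos [561.  156.9 278.1] delta tool mm [ 7.6 80.  -0.5] w 60.3 F [ 0.  -0.5  0.9]
x angle 173.4
rotvec tool [ 0.011  0.002 -0.011]
```

Run:
```python
from h import *
m=cv2.imread('pics/w9.png');h=cv2.cvtColor(m,cv2.COLOR_BGR2HSV);k=cv2.inRange(h,(3,150,40),(25,255,255))
n,l,s,c=cv2.connectedComponentsWithStats(k)
for i in range(1,n):
    if s[i][4]>40: print(s[i],c[i].round(1),h[int(c[i][1]),int(c[i][0])])
print(h[300:400:12,320].tolist())
```

```text
[    0     0   122   243 13579] [ 62.  125.6] [ 14 169 230]
[ 153   18   56   66 2137] [183.2  47.9] [ 18 181 172]
[ 310  204   42   39 1480] [330.4 222.9] [ 90   7 255]
[[72, 132, 91], [71, 127, 92], [71, 129, 91], [72, 126, 89], [72, 126, 87], [45, 21, 24], [110, 51, 15], [98, 57, 18], [120, 27, 19]]
```

Run:
```python
from h import *
import pickle
m=get_image('wrist');a=pickle.load(open('w8.pkl','rb'))
h=cv2.cvtColor(m['color'],cv2.COLOR_RGB2HSV)
print('col profile V',h[200:248:3,322].tolist())
print('mid',onz(m,[(331,223.5)],212),tri(m,(331,223.5),a,(343.5,299)))
go([554.5,159,198],(-.993,.117))
```

```text
col profile V [[50, 3, 246], [10, 255, 129], [11, 225, 138], [10, 226, 139], [11, 227, 139], [11, 230, 140], [11, 228, 140], [14, 221, 248], [15, 217, 247], [15, 218, 247], [15, 218, 247], [15, 219, 247], [14, 219, 247], [14, 223, 247], [74, 145, 153], [72, 127, 150]]
mid [[556.25878491 160.34364962 212.        ]] (array([556.05991253, 161.46559839, 208.81396386]), np.float64(0.5277407686488083))
clock 9.6 pos [562.2 157.1 280.4] delta tool mm [ 9.1 82.3 -0. ] w 60.6 F [ 0.1  0.  -0.1]
x angle 173.4
rotvec tool [ 0.012  0.002 -0.015]
```

Request:
{"api": "play_rows", "payload": {"series": [[0.003,0.01,-0.001,0.01,0,-0.012,0.05],[0.002,0.015,-0.001,0,0,0,0.05],[0,0.015,0,0,0,0,0.05],[0,0.015,0,0,0,0,0.05],[0,0.012,0,0,0,0,0.05],[0,0.01,0,0,0,0,0.05],[0,0,0,0,0,0,0.05]]}}

```text
clock: 10.3
position: [560.5, 157.9, 204.6]
ee_rot: [0.046, 0.708, -0.704, -0.039]
contact_force: [0.3, 0.2, 0.1]
gripper_width: 50.2
```

Run:
```python
from h import *
go([556,160,197],(-.993,.117))
m=snap('wrist','w10.png')
h=cv2.cvtColor(m['color'],cv2.COLOR_RGB2HSV);k=cv2.inRange(h,(3,190,70),(20,255,255))[200:,240:400]
n,l,s,c=cv2.connectedComponentsWithStats(k)
for i in range(1,n):
    if s[i][4]>60: print(s[i],c[i].round(1))
```

```text
clock 10.3 pos [560.5 157.9 204.6] delta tool mm [ 4.8  7.6 -1.5] w 50.2 F [0.3 0.2 0.1]
x angle 173.1
rotvec tool [ 0.006 -0.003 -0.009]
[  61   47   64   67 3871] [92.  80.5]
```

Request:
{"api": "play_rows", "payload": {"series": [[0.005,0.006,-0.002,0,0,0,0.05],[0,0,0,0,0,0,0.035],[0,0,0,0,0,0,0.028],[0,0,0,0,0,0,0.01],[0,0,0,0,0,0,0.01],[0,0,0,0,0,0,0.01],[0,0,0,0,0,0,0.01]]}}

```text
clock: 11.05
position: [556.3, 161.4, 201.0]
ee_rot: [0.047, 0.708, -0.703, -0.038]
contact_force: [0.4, 0.0, 0.0]
gripper_width: 22.9
```

Run:
```python
from h import *
go([556,160,197],(-.993,.117))
```

```text
clock 11.05 pos [556.3 161.4 201. ] delta tool mm [0.1 4.  1.5] w 22.9 F [0.4 0.  0. ]
x angle 173.1
rotvec tool [ 0.008 -0.003 -0.012]
```

Gripped at 22.9 mm. Drawing the shutter open.

Request:
{"api": "play_rows", "payload": {"series": [[0.005,0,0,0,0,0,0.01],[0.006,0,0,0,0,0,0.01],[0.006,0,0,0,0,0,0.01],[0.006,0,0,0,0,0,0.01],[0.005,0,0,0,0,0,0.01],[0,0,0,0,0,0,0.01]]}}

```text
clock: 11.65
position: [533.5, 164.4, 201.1]
ee_rot: [0.052, 0.709, -0.703, -0.033]
contact_force: [8.1, -0.8, -2.8]
gripper_width: 22.9
```

Run:
```python
from h import *
go([556.3-.993*30,161.4+.117*30,201],(-.993,.117))
m=snap('wrist','w11.png');go([526.5,164.9,201])
h=cv2.cvtColor(m['color'],cv2.COLOR_RGB2HSV);k=cv2.inRange(h,(3,190,70),(20,255,255));k[:200]=0;k[:,:240]=0;k[:,420:]=0
n,l,s,c=cv2.connectedComponentsWithStats(k)
for i in range(1,n):
    if s[i][4]>60: print(s[i],c[i].round(1),onz(m,[c[i]],215))
```

```text
clock 11.65 pos [533.5 164.4 201.1] delta tool mm [ 7.  -0.1  0.3] w 22.9 F [ 8.1 -0.8 -2.8]
x angle 173.1
rotvec tool [ 0.01  -0.003 -0.026]
clock 11.7 pos [533.7 164.3 201.1] delta tool mm [ 7.3 -0.1  0.3] w 23.0 F [ 8.8 -2.  -2.6]
x angle 173.1
[ 287  243   66   70 4042] [319.6 277.7] [[533.11006787 161.60259363 215.        ]]
```

Request:
{"api": "play_rows", "payload": {"series": [[0.005,0,0,0,0,0,0.01],[0.005,0,0,0,0,0,0.01]]}}

```text
clock: 11.9
position: [526.6, 165.2, 201.1]
ee_rot: [0.054, 0.709, -0.703, -0.031]
contact_force: [9.8, -1.9, -3.0]
gripper_width: 23.2
```

Run:
```python
from h import *
for i in range(4):
    m=get_image('wrist'); 
    go([526.5,164.9,201])
```

```text
clock 11.95 pos [526.  165.3 201.1] delta tool mm [-0.5  0.1  0.3] w 22.7 F [ 8.9 -2.1 -3.6]
x angle 173.1
clock 12.0 pos [526.2 165.3 201.1] delta tool mm [-0.4  0.1  0.4] w 22.7 F [ 9.9 -1.5 -1.8]
x angle 173.1
clock 12.05 pos [526.3 165.3 201.1] delta tool mm [-0.2  0.1  0.4] w 22.9 F [10.  -2.2 -3.3]
x angle 173.1
clock 12.1 pos [526.4 165.3 201.1] delta tool mm [-0.2  0.1  0.3] w 22.6 F [ 9.7 -2.4 -2.2]
x angle 173.1
```

Stable at 30 mm by the tool pose, and about 10 N matches the spring at half travel. One last look to check the scale line and the box.

Run:
```python
from h import *
w=snap('wrist','w12.png');t=snap('top','t12.png');s=snap('side','s12.png')
a=cv2.resize(w['color'][200:360,220:420],(500,400));b=cv2.resize(s['color'][120:320,160:450],(300,207));c=cv2.resize(t['color'][130:300,160:480],(300,160))
o=np.zeros((400,800,3),np.uint8);o[:,:500]=a;o[:207,500:]=b;o[220:380,500:]=c
cv2.imwrite('pics/last.png',o[:,:,::-1])
import pickle
# scene change checks against first pictures
M=pickle.load(open('m0.pkl','rb'))
d=np.abs(t['color'].astype(int)-M['top']['color']).max(2)>60
for n,(x0,y0,x1,y1) in dict(elbow=(310,143,342,168),spring=(168,172,190,192),spanner=(172,212,192,288),neww=(336,244,356,264)).items(): print(n,d[y0:y1,x0:x1].mean().round(3))
h=cv2.cvtColor(w['color'],cv2.COLOR_RGB2HSV);k=cv2.inRange(h,(3,190,70),(20,255,255));k[:200]=0;k[:,:240]=0;k[:,420:]=0
n,l,st,c=cv2.connectedComponentsWithStats(k);i=1+np.argmax(st[1:,4]);print(st[i],c[i],onz(w,[c[i]],215));go([526.5,164.9,201])
```

```text
elbow 0.0
spring 0.0
spanner 0.575
neww 0.0
[ 287  243   66   70 4023] [319.5662441  277.60874969] [[525.87570829 162.47958272 215.        ]]
clock 12.25 pos [526.5 165.3 201.1] delta tool mm [-0.1  0.1  0.4] w 23.2 F [ 9.3 -2.6 -2.7]
x angle 173.1
```

View pics/last.png

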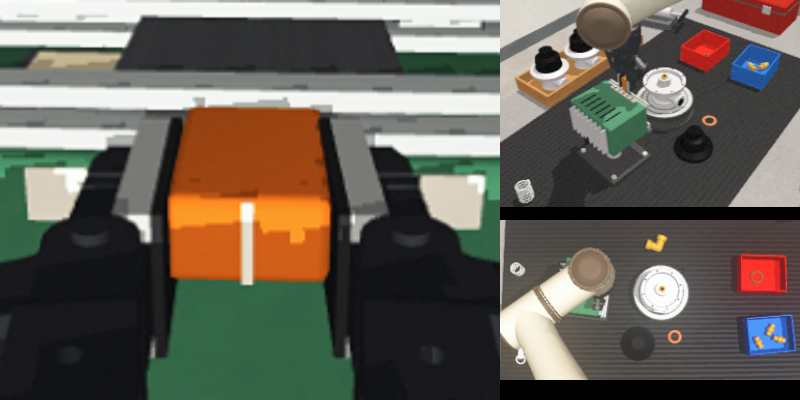

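The grip sits square in the jaws and has not moved in the image since the pull began. The aperture is half uncovered, the washer is in the red box, and the housing, bonnet, elbow and new washer look unmoved. Handing in.

```bash
python3 -c "
from h import *
print(job_done())
go([526.5,164.9,201])"
```

```text
the job is handed in; nothing more can be done
None
the job is handed in; nothing more can be done
```

The spent washer is in the red reject box, and I handed the job in at about 12.3 s with the shutter held open at half travel. No verdict was reported.

- **Washer:** it was lifted off the seat boss cleanly, and the last top view shows it lying inside the red box.
- **Shutter:** the tool was drawn 30 mm (within about 1 mm) along the slide and stayed there. The force was about 9–10 N, matching the spring at half travel. The grip had not shifted in the jaws. I could not read the red half-travel line directly at the end, because the fingers hid it.
- **Other parts:** the elbow, loading spring and new washer show no change from the first top picture. The housing and bonnet look unmoved, but I judged those by eye only.
- **Spanner:** the arm covers much of it in the last top view, so its pixel comparison disagreed (57% changed) and its place could not be confirmed. The tool never went near it.

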